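# Turn a wad punch over on the angled rest and lay it in the honing cradle

## Task

Pull the round steel wad punch up out of the tool stand by its head and park it on the angled rest, in both V saddles with its bell down against the foot plate, and let go. Then grip it afresh across the middle of its shank and lay it, without dropping it, level in both V saddles of the honing cradle, its bell between the white cone and the nearer saddle and its mouth facing the cone. Leave the other tools standing and everything else where it lies.

Things in the scene. Friction and masses are not known exactly. Their poses are not given: they have to be found in the camera images.
- punch_mid (a point): Centre of the wad punch: plain steel, 180 mm long, 0.24 to 0.38 kg, a round shank 20 mm across and, at one end, a bell 30 mm across and 32 mm long with a shoulder tapering to 41 mm from the mouth. On its axis, 90 mm from either end; z runs from the bell to the plain head. It starts upright, bell down, in a well of the stand, head 195 mm above the bench. Centre of mass about 77 mm from the mouth.
- punch_bell (a point): Centre of the mouth (bell end) of the wad punch, on its axis.
- punch_head (a point): Centre of the plain head end of the wad punch, on its axis.
- stand: Fixed pale wooden tool stand, 70 x 190 x 100 mm (x, y, z), origin at the centre of its underside. Three 36 mm square wells, 85 mm deep, at y = -62, 0 and +62 mm, hold in any order: the punch (the only round steel bar), a dark wooden burnisher with a bulbous 34 mm knob and a square steel stamp; the last two reach 133 and 130 mm above the bench.
- rest: Fixed angled wooden rest; origin: centre of its foot on the bench, z up. Base plate 80 mm wide (x), y from -82 to +93 mm. Its bed rises towards +y at 50 degrees from the level: a slab 60 mm wide carrying two grey V saddles, with a foot plate 44 mm wide square to it at the low end. Parked, the punch's axis runs from (0, -55, 50) mm (mouth) to (0, 61, 188) mm (head).
- rest_foot (a point): On the foot plate's face, where the centre of the bell's mouth lies when the punch is parked. z: up the slope, along the parked punch to its head; x: level, across the bed; y: square into the slab. The 90 degree saddles, 10 mm long and 50 mm wide, are centred at z = 51 and 121 mm, open to -y and reach 9 mm past the axis; the slab's face is at y = 34 mm and ends at z = 130 mm.
- rest_top (a point): Where the centre of the punch's head lies when it is parked, 180 mm up the slope from rest_foot.
- cradle: Fixed honing cradle: dark base 80 x 260 x 15 mm, origin on its underside, z up. Two grey 90 degree V saddles open upwards, 10 mm long (y), 50 mm wide, at y = -34 and +42 mm, reaching 61 mm high; at the -y end a white cone hone, point at (0, -106, 52) mm, on a dark post 72 mm high at y = -137 mm. The laid punch's axis is level, along y at x = 0, 52 mm high.
- cradle_bell (a point): Where the centre of the bell's mouth is to lie: (0, -90, 52) mm in the cradle's frame, 16 mm short of the hone's point; up to 10 mm either way along y is good.
- cradle_head (a point): Where the centre of the punch's head is to lie: (0, 90, 52) mm in the cradle's frame; up to 10 mm either way along y is good.
- burnisher: Dark wooden burnisher standing in another well of the stand, 118 mm long, 30 mm foot; origin at the centre of its foot. Leave it standing.
- stamp: Square steel stamp standing in another well of the stand, 115 mm long, 20 mm square; origin at the centre of its foot. Leave it standing.
- hammer: Hammer, 260 mm long, lying on the bench nearer the robot than the stand; leave it.
- rivets: Glass jar with a steel lid, 64 mm across, 85 mm high, on the bench beyond the rest; origin under its centre; leave it.
- spool: Wooden thread spool 48 mm across, 60 mm high, standing on the bench; leave it.
- wax: Yellow wax puck 56 mm across, 22 mm high; leave it.
- buckle: Flat brass buckle 44 x 60 mm, 8 mm thick, on the bench beyond the stand; leave it.
- scraper: Spatula, 190 mm long, lying on the bench beyond the cradle; leave it.
Things that resemble listed ones, but are neither listed nor needed, are in the scene too. What is shaped like the rest but turquoise is not meant.

How it is judged:
On the way, in this order (a step that is already met when the one before it is completed fails the run):
1. The punch is parked on the angled rest: bell mouth and head each within 15 mm of rest_foot and rest_top, still, and let go (distance between punch_bell and rest_foot below 0.015 m and distance between punch_head and rest_top below 0.015 m and contact force between the fingers and punch below 0.1 N and linear speed of punch below 0.03 m/s), for 0.2 s.
2. The punch is lifted off the rest by a grip within 45 mm of its centre (contact force between the fingers and punch above 1 N and distance between the grasp point and punch_mid below 0.045 m and distance between punch_bell and rest_foot above 0.04 m and distance between punch_head and rest_top above 0.04 m), for 0.1 s.
At the end, for the whole second after the job is handed in: The punch lies still in the cradle, let go: its bell mouth and its head are each within 14 mm along the cradle, 6 mm sideways and 5 mm in height of cradle_bell and cradle_head (x of punch_bell in the frame of cradle between -0.006 and 0.006 m and y of punch_bell in the frame of cradle between -0.104 and -0.076 m and z of punch_bell in the frame of cradle between 0.047 and 0.057 m and x of punch_head in the frame of cradle between -0.006 and 0.006 m and y of punch_head in the frame of cradle between 0.076 and 0.104 m and z of punch_head in the frame of cradle between 0.047 and 0.057 m and linear speed of punch below 0.02 m/s and angular speed of punch below 0.2 rad/s); the robot touches nothing.
It fails at once if the punch is dropped: it moves faster than 0.7 m/s with no finger on it (linear speed of punch above 0.7 m/s and contact force between the fingers and punch below 0.05 N).
It fails at once if the burnisher or the stamp is lifted or moved more than 25 mm, or tipped (distance of any of burnisher, stamp from where it was at the start of the episode above 0.025 m or angle between any of burnisher, stamp's own z axis and vertical above 0.35 rad).
It fails at once if the hammer, jar, spool, wax, buckle or spatula is moved more than 30 mm (distance of any of hammer, rivets, spool, wax, buckle, scraper from where it was at the start of the episode above 0.03 m).
It also fails if it takes over 54 s, if anything falls off the work surface, if the arm or the gripper's body presses on something with over 40 N, if the wrist force passes 120 N, or if a joint passes its speed limit or range.

## Robot

A 6-joint arm with a two-finger parallel gripper is mounted at the origin on the work surface. World frame = base frame: x ahead of the robot, y to its left, z up, the work surface at z = 0. Lengths are in m, angles in rad, forces in N, time in s.
With the tool pointing down it reaches from about 0.3 to 0.875 m from the base axis. Payload 4.2 kg.
Tool frame: the origin (TCP) lies midway between the tips of the shut fingers; the grasp point (between the pads) lies 19 mm behind it (hold_point_z is the distance from the TCP to the grasp point, in m); z points along the fingers, y is the line along which they close (so a half turn about z gives the same grasp; the last joint's range is limited). The gripper opens to 85 mm and grips with 20 to 120 N. Pads are 22 mm wide; open, the fingers measure 114 mm over their backs; the gripper's body (76 mm by 85 mm) begins 54 mm behind the grasp point. The pads swing forward as they close: fully open they stand 13 mm farther back than shut.
Start: joints at [-1.276, 0.32, 1.565, -0, 1.257, -0.02], TCP at [0.178, -0.547, 0.231] pointing down, gripper open.
Joint ranges: [-3.11, 3.11], [-0.84, 2.01], [0.21, 2.61], [-1.34, 4.49], [0.05, 2.63], [-2.56, 2.56]. Speed limits (rad/s): [2.57, 2.57, 3.14, 3.14, 3.14, 3.14].

## Interface

Orientations are given as a unit quaternion [x, y, z, w].
In Python, from bench import * gives the robot as it stands.
- The arm moves only by the shell command python3 -m crank 'ROWS' [FORCE]. ROWS is JSON, one flat list of numbers, 5 for each row, row after row: the shift along the tool's x, y, z in mm, then the turn about the tool's z in rad, then the gripper command: -1 is fully open, 1 is shut, values between are in proportion. In form: [tx, ty, tz, yaw, fingers, tx, ty, tz, yaw, fingers, ...]. A call has exactly 10 rows; each row is the pose to reach, as a shift and turn from the pose commanded when the call began, along the tool's axes at that moment; what a row does not reach only later rows make up. A row lasts 1/10 s, in which the tool goes at most 50 mm and 8.59 degrees, less where a joint would pass 70% of its speed; a pose out of reach is approached as far as the arm can. A call with a gripper value outside its range is refused whole. The fingers move at their own pace and stop on an object; FORCE is the grip in N (left out, the last holds). Time passes only in rows, so rows that repeat a pose let the fingers close, or fill a call up. It gives the time, the measured TCP pose, the force, the opening and the grip force at its end, in the units of the state.
- read_state(): the state, without advancing time (a new reading comes with each control period).
- read_camera(name): name is "scene" or "top"; returns a dict with "img" (384x512x3 uint8, blue, green, red), "vfov" (degrees; the focal length in pixels is half the picture's height over the tangent of half this angle, whatever the lens; pixels are square), "cx", "cy" (the principal point, pixels), "extrinsics" (4x4, takes a point from world to camera coordinates). Camera axes: x right, y down, z forward; pixel columns grow to the right and rows downward; lengths in m; the calibration is good to about 2 mm. A picture is of the moment at which its call begins. There is no depth.
- job_done(): hands the job in; it is judged then, once.
The state is a dict: "time": time; "qpos": joint angles; "qvel": joint speeds; "tau": joint torques, N m; "tcp_pos": TCP position; "eef_rot": TCP orientation; "ft_force": force on the tool from outside, world axes, zero at the start; "ft_torque": the same for the moment, N m; "gripper_width": finger opening in m; "gripper_force": force on a finger pad.
Only numpy, scipy, OpenCV 4.12 (cv2) and the standard library are available. Lean on these libraries where they do the work, as an engineer would, in place of code of your own. Each camera call takes 0.05 s, during which the arm holds its last target. There are 200 camera calls.

## Working session

There is one attempt and no reset: what is moved stays moved. The work goes in short steps, Python scripts to look and compute and a shell command to move; the robot and the scene stay as the last step left them, time stands still between calls to the robot, and variables do not carry over. Pictures are saved under pics/ and viewed, at most 10 in all, crops included, and the job is handed in when it is done.

```bash
ls; mkdir -p pics; python3 - <<'E'
from bench import *
import cv2,numpy as np
for n in ("scene","top"):
    c=read_camera(n); cv2.imwrite(f"pics/{n}0.png",c["img"]); print(n,c["vfov"],c["cx"],c["cy"],np.round(c["extrinsics"],4).tolist())
s=read_state(); print(s)
E
```

```text
pics
scene 45.098860079152374 249.84779525493892 191.8805748265043 [[-0.4392, 0.8982, 0.0184, 0.2247], [0.6091, 0.3128, -0.7288, -0.2244], [-0.6603, -0.3089, -0.6845, 1.8249], [0.0, 0.0, 0.0, 1.0]]
top 56.98563372971092 261.3621357234319 194.3166198301767 [[0.0078, -0.9998, -0.0161, -0.0117], [-0.9963, -0.0064, -0.0854, 0.563], [0.0853, 0.0167, -0.9962, 0.9644], [0.0, 0.0, 0.0, 1.0]]
{'time': 0.1, 'qpos': array([-1.27601559e+00,  3.20216892e-01,  1.56557131e+00,  1.12239867e-05,
        1.25743394e+00, -2.00117782e-02]), 'qvel': array([-3.67371528e-04, -2.70004447e-03, -3.17076774e-03,  1.35839773e-03,
        7.32110495e-05, -2.01171186e-04]), 'tau': array([-1.61690186e-04, -4.16407835e+01, -2.34704500e+01, -5.20800640e-06,
        4.86678051e-03, -1.64349541e-05]), 'tcp_pos': array([ 0.17789918, -0.54631958,  0.23056717]), 'eef_rot': array([ 9.87638704e-01,  1.56745418e-01, -1.06294378e-04, -8.07797969e-04]), 'ft_force': array([-0.50052381,  0.00638089, -0.22099057]), 'ft_torque': array([-0.01201135,  0.01017837,  0.00310725]), 'gripper_force': 0.0, 'gripper_width': 0.08540450930785856}
```

View pics/scene0.png

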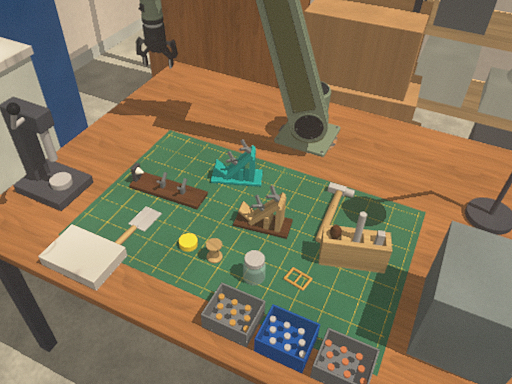

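View pics/top0.png

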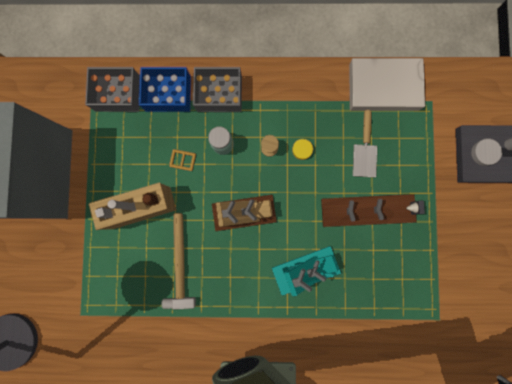

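The scene view shows the stand at (355,245) with the punch in its middle well, the brown rest at (265,213), the turquoise decoy at (237,165) and the cradle at (168,188) with its cone on the left. The top view shows the stand at (130,207), the rest at (245,213) and the cradle at (370,210) with its cone on the right. I'll zoom in for detail.

```bash
python3 - <<'E'
import cv2,numpy as np
t=cv2.imread("pics/top0.png");s=cv2.imread("pics/scene0.png")
a=cv2.resize(t[180:240,80:280],None,fx=4,fy=4,interpolation=cv2.INTER_CUBIC)
b=cv2.resize(t[180:240,300:440],None,fx=4,fy=4,interpolation=cv2.INTER_CUBIC)
b=cv2.copyMakeBorder(b,0,0,0,240,0)
c=np.hstack([cv2.resize(s[180:280,310:400],None,fx=3.,fy=3.),cv2.resize(s[180:280,225:315],None,fx=3.,fy=3.)])
d=cv2.copyMakeBorder(c[:120*1],0,0,0,260,0)
cv2.imwrite("pics/zt.png",np.vstack([a,b])); cv2.imwrite("pics/zs.png",np.hstack([c,cv2.resize(s[155:215,120:215],None,fx=2.6,fy=5.)[:300]]))
E
```

```text
(no output)
```

View pics/zt.png

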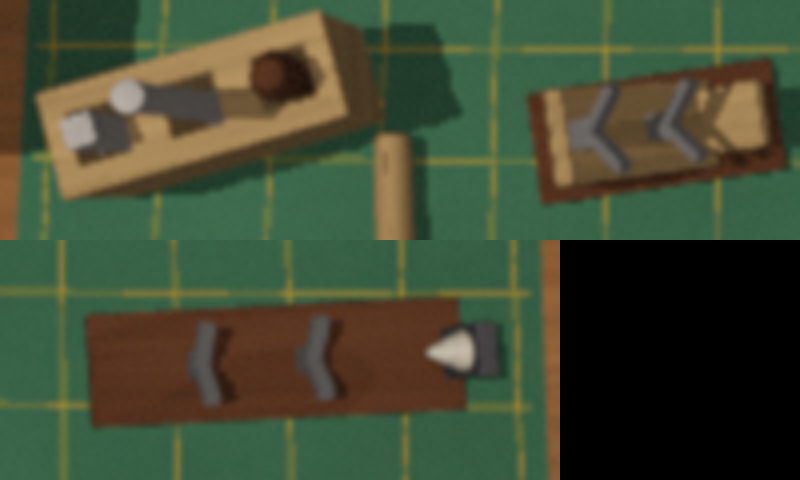

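View pics/zs.png

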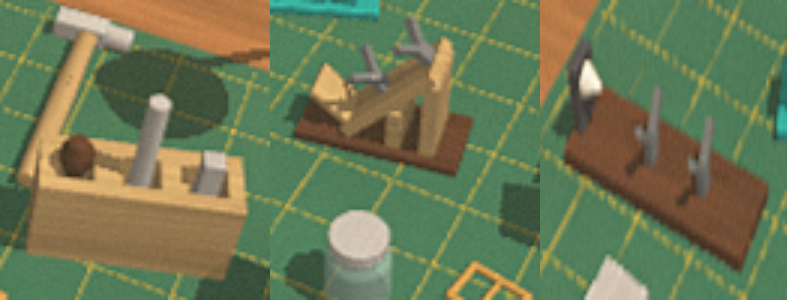

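The rest's foot plate is at the right (world −y), rising to the left. The cradle's cone is at its −y end too. Now a fit of the poses from these pixels.

```bash
cat > h.py <<'E'
from bench import *
import numpy as np, cv2
from scipy.optimize import least_squares
C={n:read_camera(n) for n in ("scene","top")}
def proj(n,P):
    c=C[n];E=c["extrinsics"];p=np.atleast_2d(P)@E[:3,:3].T+E[:3,3]
    f=192/np.tan(np.radians(c["vfov"])/2); return p[:,:2]/p[:,2:]*f+[c["cx"],c["cy"]]
def world(q,P):
    c,s=np.cos(q[2]),np.sin(q[2]); P=np.array(P,float)
    return np.c_[q[0]+c*P[:,0]-s*P[:,1], q[1]+s*P[:,0]+c*P[:,1], P[:,2]]
def fit(P,obs,q0):
    n=[o[0] for o in obs]; uv=np.array([o[1:] for o in obs],float)
    f=lambda q:(np.array([proj(a,w)[0] for a,w in zip(n,world(q,np.array(P)/1000))])-uv).ravel()
    r=least_squares(f,q0,loss="soft_l1"); print(np.round(r.x,4)); print(np.round(r.fun.reshape(-1,2),1).tolist()); return r.x
def tri(o):
    f=lambda p:np.concatenate([proj(a,p)[0]-[u,v] for a,u,v in o]); r=least_squares(f,[.5,.2,.2]); print(np.round(r.x,4),np.round(r.fun,1)); return r.x
E
cat > m.py <<'E'
from h import *
A=lambda x,y:("top",80+x/4,180+y/4)
B=lambda x,y:("top",300+x/4,180+(y-240)/4)
R=lambda x,y:("scene",225+(x-270)/3,180+y/3)
print("head"); tri([A(128,97),("scene",310+160/3,180+100/3)])
c5,s5=np.cos(np.radians(50)),np.sin(np.radians(50))
def rp(x,z,n): return [x,-55+c5*z-s5*n,50+s5*z+c5*n]
# world left(+y): rest x right => top image up = +x world = rest +x
print("rest"); q=fit([[40,93,12],[40,-82,12],[-40,-82,12],[-40,93,12],rp(25,51,9),rp(-25,51,9),rp(25,121,9),rp(-25,121,9)],
 [A(528,92),A(770,60),A(790,168),A(543,205),A(688,82),A(698,170),A(608,88),A(625,170)],[.45,.0,0])
print("cradle"); q=fit([[40,130,15],[40,-130,15],[-40,-130,15],[-40,130,15],[25,-34,61],[-25,-34,61],[25,42,61],[-25,42,61],[0,-106,52]],
 [B(85,316),B(458,299),B(467,410),B(92,428),B(320,320),B(328,398),B(207,325),B(213,402),B(427,352)],[.45,-.3,0])
E
python3 m.py
```

```text
head
[0.5223 0.338  0.1936] [-0.8  0.3 -1.   0.3]
rest
[0.5112 0.0378 0.1464]
[[-1.3, 0.5], [-0.5, -0.1], [-1.5, 1.0], [-1.5, 0.4], [1.0, 0.2], [1.1, -2.6], [1.9, -0.2], [0.3, -0.3]]
cradle
[ 0.5195 -0.2966  0.0556]
[[-4.0, -0.2], [-4.4, -0.5], [-4.2, 0.4], [-4.0, 0.4], [1.4, 0.1], [0.9, -0.6], [1.2, 0.3], [1.0, -0.2], [1.2, 0.3]]
```

```bash
python3 - <<'E'
import cv2,numpy as np
s=cv2.imread("pics/scene0.png")
z=lambda y,x,h,w:cv2.resize(s[y:y+h,x:x+w],None,fx=8,fy=8,interpolation=cv2.INTER_CUBIC)
cv2.imwrite("pics/z8.png",np.hstack([z(178,230,65,50),z(163,125,65,50)]))
E
```

```text
(no output)
```

View pics/z8.png

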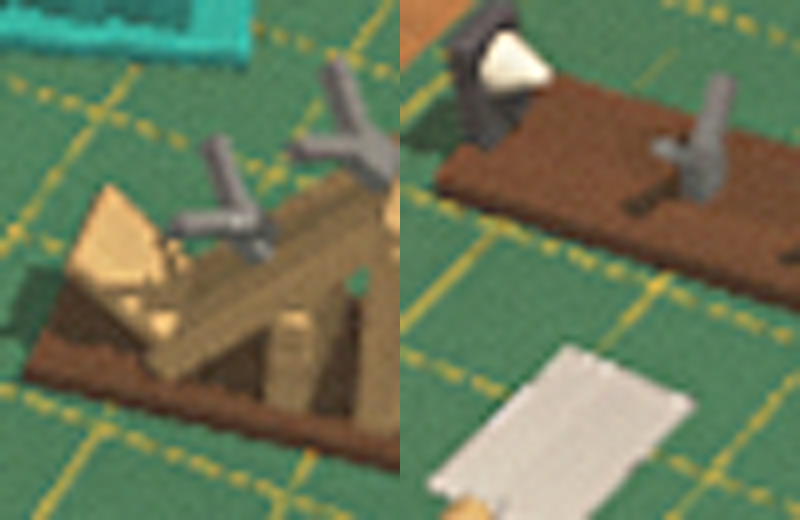

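```bash
cat > m2.py <<'E'
from h import *
A=lambda x,y:("top",80+(x+.5)/4-.5,180+(y+.5)/4-.5)
B=lambda x,y:("top",300+(x+.5)/4-.5,180+(y-239.5)/4-.5)
R=lambda x,y:("scene",230+(x+.5)/8-.5,178+(y+.5)/8-.5)
K=lambda x,y:("scene",125+(x-399.5)/8-.5,163+(y+.5)/8-.5)
print("head"); tri([A(128,97),("scene",310+160/3-.3,180+100/3-.3)])
c5,s5=np.cos(np.radians(50)),np.sin(np.radians(50))
def rp(x,z,n): return [x,-55+c5*z-s5*n,50+s5*z+c5*n]
S=[rp(24,51,8),rp(-24,51,8),rp(24,121,8),rp(-24,121,8)]
T=[A(688,82),A(698,170),A(608,88),A(625,170)]; U=[R(185,223),R(217,148),R(300,150),R(333,72)]
for P,o in ((S,T),(S,U),(S+S,T+U)): fit(P,o,[.5,.03,.1])
D=[[24,-34,60],[-24,-34,60],[0,-106,52],[24,42,60],[-24,42,60]]
V=[B(320,320),B(328,398),B(427,352),B(207,325),B(213,402)]; W=[K(663,148),K(720,85),K(552,73)]
for P,o in ((D,V),(D[:3],W),(D+D[:3],V+W)): fit(P,o,[.5,-.3,.05])
for n in ("scene","top"): pass
# edge yaw of base bottoms
E
python3 m2.py
```

```text
head
[0.5233 0.3376 0.1957] [-0.6  0.3 -0.8  0.2]
[0.5113 0.0407 0.1601]
[[-0.1, 0.9], [0.1, -2.8], [0.7, 0.7], [-0.7, -0.3]]
[0.5133 0.0445 0.1456]
[[-0.6, 0.6], [0.0, -0.4], [0.1, 0.2], [0.4, -0.5]]
[0.5116 0.0422 0.1526]
[[-0.6, 0.8], [-0.5, -2.8], [0.2, 0.5], [-1.4, -0.5], [-1.0, 0.1], [-0.5, -0.9], [-0.3, -0.4], [-0.1, -1.1]]
[ 0.5203 -0.2928  0.0634]
[[0.2, 0.5], [-0.3, -1.1], [0.1, 0.1], [0.0, 0.8], [-0.1, -0.5]]
[ 0.5246 -0.2897 -0.0067]
[[-0.6, 0.1], [0.6, -0.5], [-0.0, 0.4]]
[ 0.5203 -0.2923  0.0559]
[[0.1, 0.6], [-0.5, -0.9], [-0.1, 0.4], [-0.1, 0.7], [-0.4, -0.6], [-0.4, -0.4], [-0.1, -1.2], [-1.0, 0.6]]
```

```bash
cat > g.py <<'E'
import sys,numpy as np
from bench import *
from scipy.spatial.transform import Rotation as R
# usage: g.py psi x y z [x y z ...]: tool-frame shifts (mm) to TCP targets & yaw to psi
s=read_state(); M=R.from_quat(s["eef_rot"]).as_matrix(); psi=np.arctan2(M[1,0],M[0,0])
a=list(map(float,sys.argv[1:])); print("t",s["time"],"tcp",np.round(s["tcp_pos"],4),"psi",round(psi,4),"tilt",np.round(M[:,2],3),"q1,5,6",np.round(s["qpos"][[0,4,5]],2),"w",round(s["gripper_width"],4),"gf",round(s["gripper_force"],1),"ft",np.round(s["ft_force"],1))
if a:
  print("yaw",round(psi-a[0],3))
  for p in np.array(a[1:]).reshape(-1,3): print(np.round(M.T@(p-s["tcp_pos"])*1000,1))
E
python3 g.py 1.718 .42 -.15 .31 .523 .338 .27
```

```text
t 0.3 tcp [ 0.178  -0.5466  0.231 ] psi 0.3148 tilt [-0.     0.001 -1.   ] q1,5,6 [-1.28  1.26 -0.02] w 0.0854 gf 0.0 ft [-0.2  0.1 -0.3]
yaw -1.403
[ 352.9 -302.2  -78.8]
[ 602.  -734.3  -38.5]
```

```bash
python3 -m crank '[40,-35,-20,-0.14,-1,80,-65,-50,-0.28,-1,115,-100,-75,-0.42,-1,150,-130,-80,-0.56,-1,185,-160,-80,-0.7,-1,225,-190,-80,-0.84,-1,260,-220,-80,-0.98,-1,290,-250,-80,-1.12,-1,325,-280,-80,-1.26,-1,353,-302,-80,-1.4,-1]' 20; python3 g.py 1.718 .523 .338 .27 .523 .338 .157
```

```text
time: 1.3
tcp_pos: [0.4209, -0.1479, 0.3116]
eef_rot: [0.652, 0.759, 0.0, 0.0]
ft_force: [0.4, -0.6, 0.5]
gripper_width: 0.0854
gripper_force: 0.0
t 1.3 tcp [ 0.4209 -0.1479  0.3116] psi 1.7221 tilt [ 0.001  0.    -1.   ] q1,5,6 [-0.36  1.39 -0.52] w 0.0854 gf 0.0 ft [ 0.4 -0.6  0.5]
yaw 0.004
[464.9 174.2  41.7]
[464.9 174.1 154.7]
```

```bash
python3 -m crank '[46,17,0,0,-1,92,35,0,0,-1,138,52,0,0,-1,184,70,0,0,-1,230,87,0,0,-1,276,105,0,0,-1,322,122,10,0,-1,368,139,20,0,-1,414,157,35,0,-1,465,174,42,0,-1]'; python3 g.py 1.718 .523 .338 .157; python3 - <<'E'
from bench import *
import cv2,numpy as np
a=read_camera("scene")["img"][130:260,300:430];b=read_camera("top")["img"][150:280,60:190]
cv2.imwrite("pics/p2.png",cv2.resize(np.hstack([a,b]),None,fx=3,fy=3,interpolation=cv2.INTER_CUBIC))
E
```

```text
time: 2.3
tcp_pos: [0.5244, 0.3307, 0.2686]
eef_rot: [0.654, 0.756, -0.001, -0.0]
ft_force: [0.5, -0.4, -0.4]
gripper_width: 0.0855
gripper_force: 0.0
t 2.3 tcp [0.5244 0.3307 0.2686] psi 1.7149 tilt [-0.001 -0.001 -1.   ] q1,5,6 [0.54 1.38 0.4 ] w 0.0855 gf 0.0 ft [ 0.5 -0.4 -0.4]
yaw -0.003
[ 7.500e+00 -1.000e-01  1.116e+02]
```

View pics/p2.png

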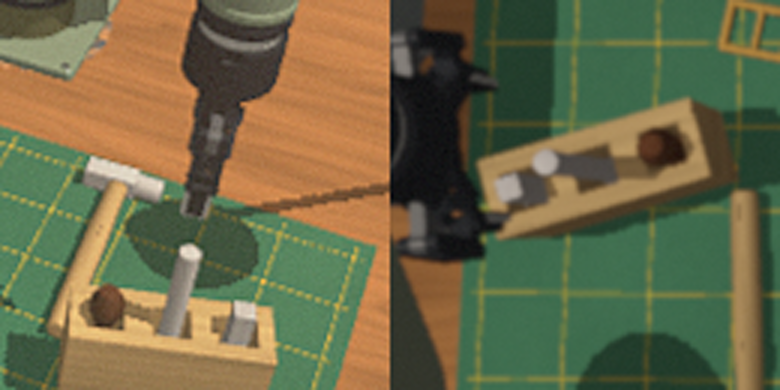

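The scene view shows the fingers at (195,210) above the head at (190,248), and the top view shows the head at (545,160). Both agree with the estimate, so I'll descend and grip.

```bash
python3 -m crank '[0,0,35,0,-1,0,0,70,0,-1,0,0,100,0,-1,0,0,113,0,-1,0,0,113,0,-1,0,0,113,0,0.3,0,0,113,0,0.6,0,0,113,0,1,0,0,113,0,1,0,0,113,0,1]' 40; python3 g.py 1.718 .523 .338 .157
```

```text
time: 3.4
tcp_pos: [0.5249, 0.3293, 0.158]
eef_rot: [0.654, 0.756, 0.001, 0.0]
ft_force: [0.5, 0.5, 2.7]
gripper_width: 0.0189
gripper_force: 39.4
t 3.4 tcp [0.5249 0.3293 0.158 ] psi 1.7149 tilt [ 0.001  0.001 -1.   ] q1,5,6 [0.54 1.13 0.4 ] w 0.0189 gf 39.4 ft [0.5 0.5 2.7]
yaw -0.003
[ 8.9 -0.6  1. ]
```

The grip is about 9 mm off centre, because the last move was cut short. I'll regrip centred.

```bash
python3 -m crank '[0,0,0,0,0.2,0,0,0,0,0,0,0,0,0,0,8,0,0,0,0,8,0,0,0,0,8,0,0,0,0.5,8,0,0,0,1,8,0,0,0,1,8,0,0,0,1,8,0,0,0,1]' 40; python3 g.py 1.718 .523 .338 .157
```

```text
time: 4.4
tcp_pos: [0.5235, 0.337, 0.1571]
eef_rot: [0.654, 0.756, 0.0, 0.0]
ft_force: [0.5, 1.4, -0.1]
gripper_width: 0.0192
gripper_force: 39.1
t 4.4 tcp [0.5235 0.337  0.1571] psi 1.7146 tilt [ 0.  0. -1.] q1,5,6 [0.55 1.13 0.41] w 0.0192 gf 39.1 ft [ 0.5  1.4 -0.1]
yaw -0.003
[ 1.1 -0.4  0.1]
```

```bash
cat > r.py <<'E'
import numpy as np,sys
q=(.5125,.043,.147)
# pairs u v (mm, rel to rest_foot, grasp point) -> TCP world
a=np.array(sys.argv[1:],float).reshape(-1,2)
for u,v in a:
  y=(u-55)/1000; print(round(q[0]-np.sin(q[2])*y,4),round(q[1]+np.cos(q[2])*y,4),round(.05+v/1000-.019,4),end=" ")
E
python3 -m crank '[0,0,-30,0,1,0,0,-70,0,1,0,0,-110,0,1,0,0,-150,0,1,0,0,-165,0,1,0,0,-165,0,1,0,0,-165,0,1,0,0,-165,0,1,0,0,-165,0,1,0,0,-165,0,1]' 40; python3 g.py 1.718 $(python3 r.py 18 291 20 168)
```

```text
time: 5.4
tcp_pos: [0.5232, 0.3368, 0.3208]
eef_rot: [0.654, 0.756, -0.001, -0.0]
ft_force: [-0.1, 0.5, -1.6]
gripper_width: 0.0188
gripper_force: 39.8
t 5.4 tcp [0.5232 0.3368 0.3208] psi 1.7148 tilt [-0.002 -0.001 -1.   ] q1,5,6 [0.55 1.5  0.41] w 0.0188 gf 39.8 ft [-0.1  0.5 -1.6]
yaw -0.003
[-326.3  -52.7   -0.8]
[-324.1  -52.4  122.2]
```

```bash
python3 -m crank '[-20,-3,0,0,1,-60,-10,0,0,1,-100,-16,0,0,1,-140,-23,0,0,1,-180,-29,0,0,1,-220,-36,0,0,1,-260,-42,0,0,1,-295,-48,0,0,1,-318,-52,0,0,1,-326,-53,0,0,1]' ; python3 -m crank '[0,0,0,0,1,0,0,0,0,1,0,0,30,0,1,0,0,50,0,1,0,0,50,0,1,0,0,50,0,1,0,0,50,0,1,0,0,50,0,1,0,0,50,0,1,0,0,50,0,1]';python3 g.py 1.718 $(python3 r.py 18 291 20 168); python3 - <<'E'
from bench import *
import cv2,numpy as np
a=read_camera("scene")["img"][100:250,210:340];b=read_camera("top")["img"][130:280,190:320]
cv2.imwrite("pics/p3.png",cv2.resize(np.hstack([a,b]),None,fx=3,fy=3,interpolation=cv2.INTER_CUBIC))
E
```

```text
time: 6.4
tcp_pos: [0.517, 0.0039, 0.3221]
eef_rot: [0.656, 0.755, -0.001, 0.0]
ft_force: [-1.1, -0.7, -2.5]
gripper_width: 0.019
gripper_force: 39.7
time: 7.4
tcp_pos: [0.518, 0.0068, 0.2726]
eef_rot: [0.654, 0.756, 0.0, 0.0]
ft_force: [-0.5, 0.2, -2.4]
gripper_width: 0.0191
gripper_force: 39.6
t 7.4 tcp [0.518  0.0068 0.2726] psi 1.7148 tilt [ 0.001 -0.    -1.   ] q1,5,6 [-0.01  1.32 -0.15] w 0.0191 gf 39.6 ft [-0.5  0.2 -2.4]
yaw -0.003
[ -0.4  -0.1 -49.4]
[ 1.7 -0.2 73.6]
```

View pics/p3.png

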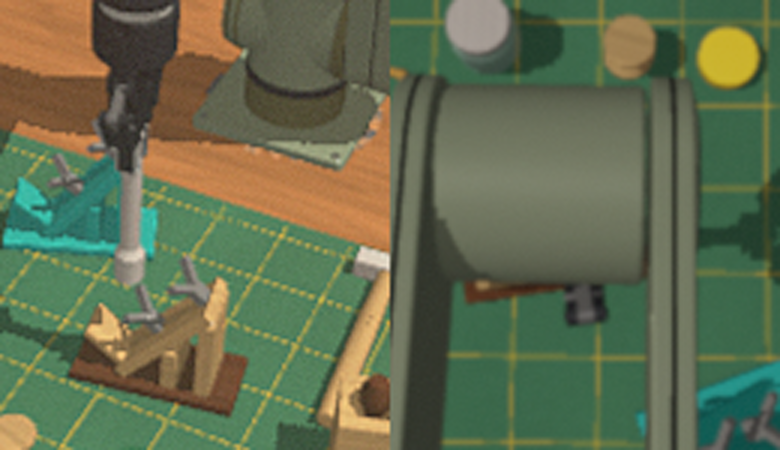

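The scene view shows the punch hanging vertical from the gripper, with its bell at about (128,275) in the crop above the brown rest. The top view is blocked by the arm. I'll check that projection and go down.

```bash
python3 - <<'E'
from h import *
print((proj("scene",[[.518,.0068,.131],[.518,.0068,.16]])-[210,100])*3)
E
python3 -m crank '[0,0,15,0,1,0,0,30,0,1,0,0,45,0,1,0,0,55,0,1,1,0,62,0,1,2,0,68,0,1,2,0,68,0,1,2,0,68,0,1,2,0,68,0,1,2,0,68,0,1]';python3 g.py 1.718 $(python3 r.py 20 168 34 167 46 166 57 163 69 160 80 154 91 147 101 140 110 132 )
```

```text
[[125.25367901 273.43472521]
 [125.87509201 252.0214989 ]]
time: 8.6
tcp_pos: [0.5173, 0.0086, 0.2041]
eef_rot: [0.654, 0.756, -0.0, 0.0]
ft_force: [-0.3, -3.9, -4.6]
gripper_width: 0.0191
gripper_force: 39.6
t 8.6 tcp [0.5173 0.0086 0.2041] psi 1.7148 tilt [-0. -0. -1.] q1,5,6 [-0.01  1.16 -0.15] w 0.0191 gf 39.6 ft [-0.3 -3.9 -4.6]
yaw -0.003
[-0.2  0.2  5.1]
[13.7  0.2  6.1]
[25.8  0.2  7.1]
[36.8  0.1 10.1]
[48.7  0.1 13.1]
[59.7  0.  19.1]
[70.8  0.  26.1]
[80.8  0.1 33.1]
[89.8 -0.  41.1]
```

```bash
python3 -m crank '[5,0,0,0,1,10,0,0,0,1,15,0,1,0,1,20,0,2,0,1,25,0,3,0,1,30,0,4,0,1,35,0,5,0,1,40,0,7,0,1,45,0,9,0,1,49,0,10,0,1]' 25;python3 g.py 1.718 $(python3 r.py  69 160 80 154 91 147 101 140 110 132 ); python3 - <<'E'
from bench import *
import cv2,numpy as np
a=read_camera("scene")["img"][100:250,210:340]
cv2.imwrite("pics/p4.png",cv2.resize(a,None,fx=3,fy=3,interpolation=cv2.INTER_CUBIC))
E
```

```text
time: 9.6
tcp_pos: [0.5104, 0.0577, 0.1938]
eef_rot: [0.654, 0.756, -0.0, 0.0]
ft_force: [-0.4, -2.6, -1.7]
gripper_width: 0.0189
gripper_force: 40.8
t 9.6 tcp [0.5104 0.0577 0.1938] psi 1.7149 tilt [-0. -0. -1.] q1,5,6 [ 0.09  1.13 -0.05] w 0.0189 gf 40.8 ft [-0.4 -2.6 -1.7]
yaw -0.003
[-0.9 -0.1  2.8]
[10.1 -0.2  8.8]
[21.2 -0.2 15.8]
[31.2 -0.1 22.8]
[40.2 -0.3 30.8]
```

View pics/p4.png

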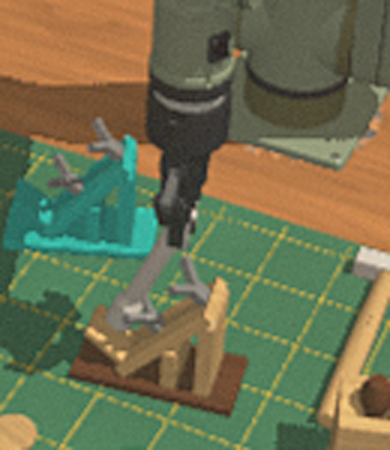

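The punch is leaning as planned: its bell sits between the foot plate and the lower saddle at about (125,315), and its head is at (175,225). Forces are small, so I'll continue the arc.

```bash
python3 -m crank '[5,0,5,0,1,10,0,8,0,1,15,0,11,0,1,21,0,15,0,1,26,0,18,0,1,31,0,22,0,1,36,0,26,0,1,40,0,30,0,1,40,0,31,0,1,40,0,31,0,1]' 25;python3 g.py 1.718 $(python3 r.py  110 132 103 123 )
```

```text
time: 10.65
tcp_pos: [0.5043, 0.0972, 0.1631]
eef_rot: [0.654, 0.756, -0.0, -0.0]
ft_force: [-2.2, -1.8, 3.2]
gripper_width: 0.019
gripper_force: 40.0
t 10.65 tcp [0.5043 0.0972 0.1631] psi 1.7151 tilt [-0.001  0.    -1.   ] q1,5,6 [0.17 1.06 0.02] w 0.019 gf 40.0 ft [-2.2 -1.8  3.2]
yaw -0.003
[0.2 0.1 0.1]
[-6.8  0.2  9.1]
```

```bash
python3 -m crank '[-2,0,2,0,1,-3,0,4,0,1,-5,0,6,0,1,-6,0,8,0,1,-7,0,9,0,1,-7,0,9,0,1,-7,0,9,0,1,-7,0,9,0,1,-7,0,9,0,1,-7,0,9,0,1]' 25;python3 g.py; python3 - <<'E'
from bench import *
import cv2,numpy as np
a=read_camera("scene")["img"][140:240,220:320]
cv2.imwrite("pics/p5.png",cv2.resize(a,None,fx=5,fy=5,interpolation=cv2.INTER_CUBIC))
E
```

```text
time: 11.65
tcp_pos: [0.5056, 0.0895, 0.1539]
eef_rot: [0.654, 0.756, -0.001, 0.0]
ft_force: [-2.3, -4.7, 2.7]
gripper_width: 0.0192
gripper_force: 40.1
t 11.65 tcp [0.5056 0.0895 0.1539] psi 1.7149 tilt [-0.001 -0.001 -1.   ] q1,5,6 [0.15 1.03 0.01] w 0.0192 gf 40.1 ft [-2.3 -4.7  2.7]
```

View pics/p5.png

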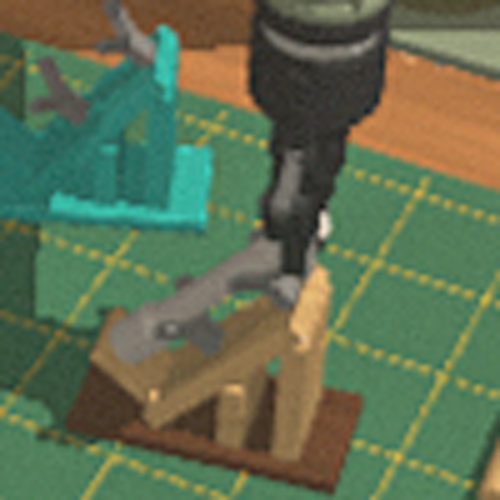

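The punch lies in both saddles with its bell at (130,335) against the foot plate. I'll release it.

```bash
python3 -m crank '[0,0,0,0,0.7,0,0,0,0,0.5,0,0,0,0,0.3,0,0,0,0,0,0,0,0,0,-0.5,0,0,0,0,-1,0,0,0,0,-1,0,0,0,0,-1,0,0,-40,0,-1,0,0,-80,0,-1]' ;python3 -m crank '[-20,0,0,0,-1,-50,0,0,0,-1,-50,0,0,0,-1,-50,0,0,0,-1,-50,0,0,0,-1,-50,0,0,0,-1,-50,0,0,0,-1,-50,0,0,0,-1,-50,0,0,0,-1,-50,0,0,0,-1]' ; cat > park.py <<'E'
from h import *
# bright steel in scene: head end location vs prediction
img=C["scene"]["img"]; cv2.imwrite("pics/raw.png",img)
hsv=cv2.cvtColor(img,cv2.COLOR_BGR2HSV)
m=((hsv[...,1]<45)&(hsv[...,2]>95)).astype(np.uint8)
n,l,st,ce=cv2.connectedComponentsWithStats(m)
for i in range(1,n):
    if st[i,4]>15 and 225<ce[i,0]<300 and 160<ce[i,1]<245: print(st[i],ce[i])
F=world((.5125,.043,.147),[[0,-.055,.05],[0,.061,.188]]); print(F); print(proj("scene",F),proj("top",F))
E
python3 park.py; python3 g.py
```

```text
time: 12.7
tcp_pos: [0.5049, 0.0898, 0.234]
eef_rot: [0.654, 0.756, -0.001, -0.001]
ft_force: [0.5, 0.6, 0.3]
gripper_width: 0.0853
gripper_force: 0.0
time: 13.7
tcp_pos: [0.5129, 0.0406, 0.2341]
eef_rot: [0.654, 0.756, -0.0, 0.0]
ft_force: [0.5, 0.1, 0.3]
gripper_width: 0.0855
gripper_force: 0.0
[243 181  43  31 401] [263.96508728 196.4563591 ]
[[ 0.52055591 -0.01140682  0.05      ]
 [ 0.50356526  0.10334211  0.188     ]]
[[245.62796769 208.67532355]
 [284.50766282 184.11978885]] [[262.45556397 209.12575794]
 [212.23739479 213.4903394 ]]
t 13.8 tcp [0.5129 0.0405 0.2341] psi 1.7149 tilt [ 0. -0. -1.] q1,5,6 [ 0.06  1.22 -0.09] w 0.0855 gf 0.0 ft [ 0.6  0.2 -0.1]
```

```bash
python3 g.py 1.718 $(python3 r.py 50 120 50 71)
```

```text
t 13.8 tcp [0.5129 0.0405 0.2341] psi 1.7149 tilt [ 0. -0. -1.] q1,5,6 [ 0.06  1.22 -0.09] w 0.0855 gf 0.0 ft [ 0.6  0.2 -0.1]
yaw -0.003
[-2.4 -0.1 83.1]
[-2.400e+00 -1.000e-01  1.321e+02]
```

```bash
python3 -m crank '[-2,0,20,0,-1,-2,0,45,0,-1,-2,0,70,0,-1,-2,0,90,0,-1,-2,0,105,0,-1,-2,0,115,0,-1,-2,0,122,0,-1,-2,0,122,0,-1,-2,0,122,0,-1,-2,0,122,0,-1]'; python3 -m crank '[0,0,3,0,-1,0,0,6,0,-1,0,0,8,0,-1,0,0,9,0,-1,0,0,10,0,-1,0,0,10,0,-1,0,0,10,0,-1,0,0,10,0,-1,0,0,10,0,-1,0,0,10,0,-1]'; python3 park.py
```

```text
time: 14.8
tcp_pos: [0.5138, 0.0385, 0.1129]
eef_rot: [0.654, 0.756, 0.001, 0.001]
ft_force: [-0.6, -0.1, -0.3]
gripper_width: 0.0855
gripper_force: 0.0
time: 15.8
tcp_pos: [0.5132, 0.0384, 0.1021]
eef_rot: [0.654, 0.756, 0.0, 0.0]
ft_force: [-0.6, -0.0, -0.6]
gripper_width: 0.085
gripper_force: 0.0
[255 158  21   5  46] [265.95652174 160.52173913]
[255 180   6   8  23] [257.86956522 183.60869565]
[263 181  23  20 209] [273.96172249 190.71291866]
[242 200  13  12 101] [248.32673267 205.76237624]
[260 201   4  10  23] [261.08695652 206.13043478]
[[ 0.52055591 -0.01140682  0.05      ]
 [ 0.50356526  0.10334211  0.188     ]]
[[245.62796769 208.67532355]
 [284.50766282 184.11978885]] [[262.45556397 209.12575794]
 [212.23739479 213.4903394 ]]
```

```bash
python3 -m crank '[0,0,1,0,-1,0,0,2,0,-1,0,0,3,0,-1,0,0,3,0,-0.3,0,0,3,0,0.3,0,0,3,0,0.7,0,0,3,0,1,0,0,3,0,1,0,0,3,0,1,0,0,3,0,1]' 60; python3 g.py
```

```text
time: 16.9
tcp_pos: [0.5125, 0.0384, 0.0992]
eef_rot: [0.654, 0.756, -0.001, -0.0]
ft_force: [-4.4, -0.6, 3.8]
gripper_width: 0.0185
gripper_force: 58.5
t 16.9 tcp [0.5125 0.0384 0.0992] psi 1.7149 tilt [-0.001 -0.    -1.   ] q1,5,6 [ 0.05  0.9  -0.09] w 0.0185 gf 58.5 ft [-4.4 -0.6  3.8]
```

```bash
python3 -m crank '[0,0,-10,0,1,0,0,-25,0,1,0,0,-45,0,1,0,0,-70,0,1,0,0,-95,0,1,0,0,-120,0,1,0,0,-140,0,1,0,0,-150,0,1,0,0,-150,0,1,0,0,-150,0,1]'; python3 g.py; python3 - <<'E'
from h import *
img=C["scene"]["img"]; cv2.imwrite("pics/raw2.png",img)
hsv=cv2.cvtColor(img,cv2.COLOR_BGR2HSV)
m=((hsv[...,1]<45)&(hsv[...,2]>95)).astype(np.uint8)
n,l,st,ce=cv2.connectedComponentsWithStats(m)
for i in range(1,n):
    if st[i,4]>15 and 200<ce[i,0]<320 and 90<ce[i,1]<245: print(st[i],ce[i])
s=read_state(); t=78
for th in (30,40,50,60):
    d=np.array([-np.sin(.147)*np.cos(np.radians(th)),np.cos(.147)*np.cos(np.radians(th)),np.sin(np.radians(th))])
    g=s["tcp_pos"]+[0,0,.011]; print(th,np.round(proj("scene",[g-d*t/1000,g+d*(180-t)/1000]),0).tolist())
E
```

```text
time: 17.9
tcp_pos: [0.5128, 0.0385, 0.2482]
eef_rot: [0.654, 0.756, -0.0, -0.0]
ft_force: [-1.1, -0.2, -3.1]
gripper_width: 0.0184
gripper_force: 58.7
t 17.9 tcp [0.5128 0.0385 0.2482] psi 1.7148 tilt [-0.001 -0.    -1.   ] q1,5,6 [ 0.05  1.26 -0.09] w 0.0184 gf 58.7 ft [-1.1 -0.2 -3.1]
[255 112  25   6  67] [267.6119403  115.11940299]
[241 139  10  14  57] [245.15789474 146.59649123]
[257 138   6  13  39] [259.97435897 144.76923077]
[265 139  26  28 197] [277.25888325 149.37055838]
[226 151  10  11  47] [230.0212766  156.63829787]
[242 159  18  18 163] [250.85276074 167.96319018]
[267 185  13  16  81] [273.40740741 193.60493827]
[251 195  12  12  65] [257.26153846 202.15384615]
30 [[241.0, 166.0], [296.0, 152.0]]
40 [[243.0, 169.0], [293.0, 147.0]]
50 [[246.0, 173.0], [288.0, 143.0]]
60 [[250.0, 175.0], [283.0, 138.0]]
```

```bash
cat > c.py <<'E'
import numpy as np,sys
q=(.5205,-.292,.053)
for y,z in np.array(sys.argv[1:],float).reshape(-1,2)/1000:
  print(round(q[0]-np.sin(q[2])*y,4),round(q[1]+np.cos(q[2])*y,4),round(z-.011,4),end=" ")
E
python3 g.py 1.624 $(python3 c.py -28 230)
```

```text
t 18.0 tcp [0.5125 0.0385 0.2477] psi 1.7147 tilt [-0.003 -0.    -1.   ] q1,5,6 [ 0.05  1.26 -0.09] w 0.0183 gf 58.7 ft [-0.   0.5 -2.4]
yaw 0.091
[-356.1  -42.    28.7]
```

```bash
python3 -m crank '[-15,-2,0,0,1,-50,-6,0,0.02,1,-90,-11,0,0.04,1,-130,-16,0,0.06,1,-170,-20,0,0.08,1,-210,-25,0,0.09,1,-250,-30,0,0.09,1,-290,-34,0,0.09,1,-325,-38,0,0.09,1,-345,-41,0,0.09,1]'; python3 -m crank '[-11,-1,10,0,1,-11,-1,29,0,1,-11,-1,29,0,1,-11,-1,29,0,1,-11,-1,29,0,1,-11,-1,29,0,1,-11,-1,29,0,1,-11,-1,29,0,1,-11,-1,29,0,1,-11,-1,29,0,1]'; python3 g.py 1.624 $(python3 c.py -28 115 -28 90); python3 - <<'E'
from h import *
img=C["scene"]["img"]; cv2.imwrite("pics/raw3.png",img)
hsv=cv2.cvtColor(img,cv2.COLOR_BGR2HSV)
m=((hsv[...,1]<45)&(hsv[...,2]>95)).astype(np.uint8)
n,l,st,ce=cv2.connectedComponentsWithStats(m)
for i in range(1,n):
    if st[i,4]>15 and 90<ce[i,0]<230 and 90<ce[i,1]<245: print(st[i],ce[i])
s=read_state(); t=78
for th in (30,40,50,60):
    d=np.array([-np.sin(.053)*np.cos(np.radians(th)),np.cos(.053)*np.cos(np.radians(th)),np.sin(np.radians(th))])
    g=s["tcp_pos"]+[0,0,.011]; print(th,np.round(proj("scene",[g-d*t/1000,g+d*(180-t)/1000]),0).tolist())
E
```

```text
time: 19.0
tcp_pos: [0.5212, -0.3122, 0.2479]
eef_rot: [0.689, 0.725, -0.001, -0.0]
ft_force: [0.5, 0.7, -1.6]
gripper_width: 0.0185
gripper_force: 58.7
time: 20.0
tcp_pos: [0.5217, -0.3199, 0.2202]
eef_rot: [0.688, 0.726, -0.0, 0.0]
ft_force: [0.6, 0.4, -2.3]
gripper_width: 0.0184
gripper_force: 58.7
t 20.0 tcp [ 0.5217 -0.3199  0.2202] psi 1.6248 tilt [ 0. -0. -1.] q1,5,6 [-0.57  1.26 -0.62] w 0.0184 gf 58.7 ft [ 0.6  0.4 -2.3]
yaw 0.001
[-1.000e-01  3.000e-01  1.162e+02]
[-1.000e-01  3.000e-01  1.412e+02]
[121  88  16  13  22] [128.13636364  94.13636364]
[139  88  23   7  67] [150.52238806  91.46268657]
[141 113   6  11  28] [143.82142857 118.89285714]
[156 116  18  26 153] [163.34640523 126.68627451]
[141 137  13  13  98] [146.79591837 143.42857143]
[157 172  10  16  56] [162.82142857 179.26785714]
[177 178  10  16  63] [182.63492063 185.57142857]
[128 206  34  25 440] [144.79090909 218.16590909]
30 [[139.0, 140.0], [180.0, 128.0]]
40 [[142.0, 143.0], [177.0, 123.0]]
50 [[145.0, 146.0], [172.0, 119.0]]
60 [[148.0, 149.0], [168.0, 115.0]]
```

```bash
python3 -m crank '[0,0,20,0,1,0,0,45,0,1,0,0,70,0,1,0,0,90,0,1,0,0,105,0,1,0,0,116,0,1,0,0,124,0,1,0,0,132,0,1,0,0,138,0,1,0,0,141,0,1]' 40; python3 g.py 1.624 $(python3 c.py -25 84 -20 78 -15 72 -12 64 -12 57 -12 52)
```

```text
time: 21.1
tcp_pos: [0.5217, -0.3199, 0.0788]
eef_rot: [0.688, 0.726, -0.0, -0.0]
ft_force: [-0.2, 0.2, -2.8]
gripper_width: 0.0181
gripper_force: 58.8
t 21.1 tcp [ 0.5217 -0.3199  0.0788] psi 1.6247 tilt [-0. -0. -1.] q1,5,6 [-0.57  0.96 -0.62] w 0.0181 gf 58.8 ft [-0.2  0.2 -2.8]
yaw 0.001
[2.9 0.2 5.8]
[ 7.9  0.3 11.8]
[12.9  0.3 17.8]
[15.9  0.2 25.8]
[15.9  0.2 32.8]
[15.9  0.2 37.8]
```

```bash
python3 -m crank '[1,0,2,0,1,2,0,4,0,1,3,0,6,0,1,5,0,8,0,1,6,0,10,0,1,8,0,12,0,1,10,0,14,0,1,12,0,16,0,1,13,0,18,0,1,13,0,18,0,1]' 30; python3 g.py 1.624 $(python3 c.py -12 64 -12 57 -12 52); cat > look.py <<'E'
from h import *
img=C["scene"]["img"]; cv2.imwrite("pics/raw4.png",img)
hsv=cv2.cvtColor(img,cv2.COLOR_BGR2HSV)
m=((hsv[...,1]<45)&(hsv[...,2]>95)).astype(np.uint8)
n,l,st,ce=cv2.connectedComponentsWithStats(m)
for i in range(1,n):
    if st[i,4]>15 and 90<ce[i,0]<230 and 130<ce[i,1]<203: print(st[i],ce[i])
s=read_state(); t=78
for th in (0,20,30,40,50):
    d=np.array([-np.sin(.053)*np.cos(np.radians(th)),np.cos(.053)*np.cos(np.radians(th)),np.sin(np.radians(th))])
    g=s["tcp_pos"]+[0,0,.011]; print(th,np.round(proj("scene",[g-d*t/1000,g+d*(180-t)/1000]),0).tolist())
E
python3 look.py
```

```text
time: 22.1
tcp_pos: [0.522, -0.3061, 0.064]
eef_rot: [0.688, 0.726, 0.001, 0.001]
ft_force: [-2.3, 5.6, 13.4]
gripper_width: 0.0183
gripper_force: 57.6
t 22.1 tcp [ 0.522  -0.3061  0.064 ] psi 1.6245 tilt [ 0.003 -0.    -1.   ] q1,5,6 [-0.55  0.91 -0.6 ] w 0.0183 gf 57.6 ft [-2.3  5.6 13.4]
yaw 0.001
[ 2.2 -0.8 11. ]
[ 2.2 -0.8 18. ]
[ 2.2 -0.8 23. ]
[151 134  20   7  49] [161.20408163 138.20408163]
[152 158   5   9  25] [154.28 162.2 ]
[165 162  21  19 141] [174.30496454 168.82978723]
[148 174  13  11 105] [154.27619048 178.7047619 ]
[177 178  10  16  62] [182.77419355 185.48387097]
0 [[145.0, 168.0], [193.0, 183.0]]
20 [[147.0, 175.0], [190.0, 174.0]]
30 [[149.0, 178.0], [188.0, 170.0]]
40 [[152.0, 181.0], [185.0, 166.0]]
50 [[155.0, 184.0], [181.0, 161.0]]
```

```bash
python3 -m crank '[0,0,2,0,1,1,0,4,0,1,1,0,6,0,1,2,0,8,0,1,2,0,10,0,1,3,0,12,0,1,3,0,13,0,1,3,0,14,0,1,3,0,14,0,1,3,0,14,0,1]' 30; python3 g.py 1.624 $(python3 c.py -12 57 -12 52);python3 look.py
```

```text
time: 23.2
tcp_pos: [0.5214, -0.3037, 0.0495]
eef_rot: [0.688, 0.726, 0.0, 0.001]
ft_force: [-2.5, 4.1, 10.7]
gripper_width: 0.0184
gripper_force: 53.7
t 23.2 tcp [ 0.5214 -0.3037  0.0495] psi 1.625 tilt [ 0.002 -0.001 -1.   ] q1,5,6 [-0.55  0.88 -0.6 ] w 0.0184 gf 53.7 ft [-2.5  4.1 10.7]
yaw 0.001
[-0.3 -0.3  3.5]
[-0.3 -0.3  8.5]
[154 139  19   6  46] [162.84782609 142.2826087 ]
[153 162   6   9  25] [155.84 166.28]
[166 169  25  16 158] [177.52531646 174.49367089]
[147 175  15   9  94] [153.10638298 178.9787234 ]
[177 178  10  16  59] [182.81355932 185.47457627]
0 [[146.0, 172.0], [194.0, 187.0]]
20 [[149.0, 178.0], [192.0, 178.0]]
30 [[151.0, 181.0], [189.0, 174.0]]
40 [[153.0, 184.0], [186.0, 169.0]]
50 [[156.0, 187.0], [182.0, 165.0]]
```

```bash
python3 -m crank '[0,0,1,0,1,0,0,2,0,1,0,0,3,0,1,0,0,4,0,1,0,0,5,0,1,0,0,6,0,1,0,0,7,0,1,0,0,8,0,1,0,0,8,0,1,0,0,8,0,1]' 30; python3 g.py 1.624 $(python3 c.py -12 52);python3 look.py; python3 - <<'E'
import cv2
cv2.imwrite("pics/p6.png",cv2.resize(cv2.imread("pics/raw4.png")[120:220,110:220],None,fx=6,fy=6,interpolation=cv2.INTER_CUBIC))
E
```

```text
time: 24.3
tcp_pos: [0.5209, -0.3037, 0.0425]
eef_rot: [0.688, 0.726, 0.0, 0.001]
ft_force: [-5.9, 3.8, 16.8]
gripper_width: 0.0183
gripper_force: 54.3
t 24.3 tcp [ 0.5209 -0.3037  0.0425] psi 1.6246 tilt [ 0.001 -0.001 -1.   ] q1,5,6 [-0.55  0.87 -0.6 ] w 0.0183 gf 54.3 ft [-5.9  3.8 16.8]
yaw 0.001
[-0.3  0.2  1.5]
[153 141  20   6  44] [162.77272727 144.15909091]
[154 163   5  10  27] [156.14814815 167.55555556]
[167 172  26  18 198] [179.1010101  178.46969697]
[146 174  16   9  87] [152.04597701 178.29885057]
0 [[147.0, 173.0], [194.0, 188.0]]
20 [[149.0, 180.0], [192.0, 180.0]]
30 [[151.0, 183.0], [189.0, 175.0]]
40 [[153.0, 186.0], [186.0, 171.0]]
50 [[156.0, 189.0], [182.0, 167.0]]
```

View pics/p6.png

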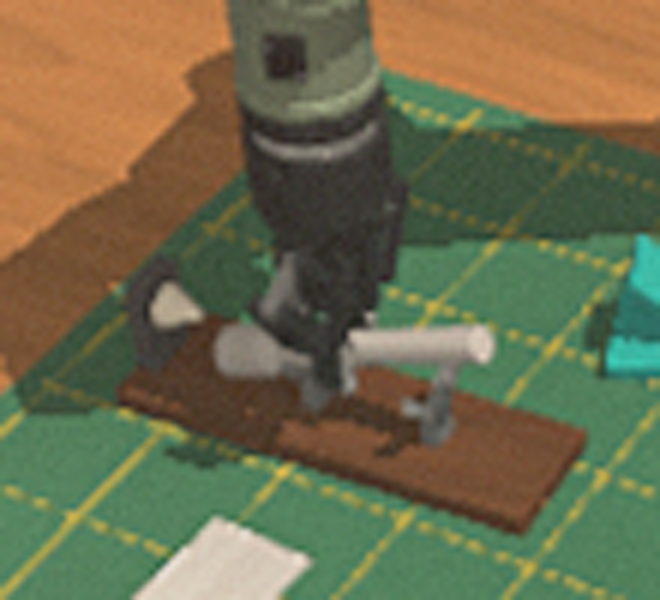

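The punch sits in the near saddle. Its bell at (240,350) faces the cone, and its head at (480,345) is still about 15° up. I'll keep pressing down.

```bash
python3 -m crank '[0,0,1,0,1,0,0,2,0,1,0,0,3,0,1,0,0,4,0,1,0,0,5,0,1,0,0,6,0,1,0,0,6,0,1,0,0,6,0,1,0,0,6,0,1,0,0,6,0,1]' 30; python3 g.py 1.624 $(python3 c.py -12 52);python3 look.py
```

```text
time: 25.4
tcp_pos: [0.5207, -0.3029, 0.036]
eef_rot: [0.688, 0.726, 0.0, -0.0]
ft_force: [-5.2, 6.5, 16.0]
gripper_width: 0.0183
gripper_force: 54.3
t 25.4 tcp [ 0.5207 -0.3029  0.036 ] psi 1.6244 tilt [ 0.001  0.001 -1.   ] q1,5,6 [-0.55  0.85 -0.6 ] w 0.0183 gf 54.3 ft [-5.2  6.5 16. ]
yaw 0.0
[-1.1  0.3 -5. ]
[154 143  19   6  42] [163.5952381  145.88095238]
[154 165   8   9  28] [156.96428571 169.64285714]
[145 172  14  11  83] [150.63855422 176.98795181]
[167 173  28  14 177] [179.49717514 180.40112994]
[177 185   6   6  16] [179.875 187.625]
0 [[147.0, 175.0], [194.0, 190.0]]
20 [[149.0, 181.0], [192.0, 181.0]]
30 [[151.0, 184.0], [190.0, 177.0]]
40 [[154.0, 187.0], [187.0, 172.0]]
50 [[156.0, 190.0], [183.0, 168.0]]
```

```bash
python3 -m crank '[0,0,1,0,1,0,0,2,0,1,0,0,3,0,1,0,0,4,0,1,0,0,5,0,1,0,0,5,0,1,0,0,5,0,1,0,0,5,0,1,0,0,5,0,1,0,0,5,0,1]' 30; python3 g.py;python3 look.py; python3 - <<'E'
from h import *
print(proj("scene",world((.5205,-.292,.053),[[0,-.09,.052],[0,.09,.052]])))
E
```

```text
time: 26.5
tcp_pos: [0.5207, -0.303, 0.0312]
eef_rot: [0.688, 0.726, 0.0, -0.0]
ft_force: [-5.9, 5.7, 17.3]
gripper_width: 0.0185
gripper_force: 55.4
t 26.5 tcp [ 0.5207 -0.303   0.0312] psi 1.6243 tilt [ 0.     0.001 -1.   ] q1,5,6 [-0.55  0.84 -0.6 ] w 0.0185 gf 55.4 ft [-5.9  5.7 17.3]
[154 143  19   7  47] [163.38297872 147.08510638]
[154 166   6   9  26] [156.57692308 170.53846154]
[145 170  12  11  67] [149.62686567 175.26865672]
[167 175  28  16 197] [180.03553299 182.83248731]
0 [[147.0, 176.0], [195.0, 191.0]]
20 [[150.0, 182.0], [192.0, 182.0]]
30 [[152.0, 185.0], [190.0, 178.0]]
40 [[154.0, 188.0], [187.0, 174.0]]
50 [[157.0, 191.0], [183.0, 170.0]]
[[146.72075122 173.57504511]
 [194.04210672 188.40338538]]
```

```bash
cat > hd.py <<'E'
import cv2,numpy as np
hsv=cv2.cvtColor(cv2.imread("pics/raw4.png"),cv2.COLOR_BGR2HSV)
m=(hsv[...,1]<45)&(hsv[...,2]>95)
for c in (146,148,150,152,172,176,185,188,190,192,194): r=np.where(m[165:203,c])[0]+165; print(c,r.min() if len(r) else '',r.max() if len(r) else '',len(r))
E
python3 hd.py
python3 -m crank '[0,0,1,0,1,0,0,2,0,1,0,0,3,0,1,0,0,3,0,1,0,0,3,0,1,0,0,3,0,1,0,0,3,0,1,0,0,3,0,1,0,0,3,0,1,0,0,3,0,1]' 30; python3 g.py;python3 look.py|head -4;python3 hd.py
```

```text
146 171 177 7
148 170 178 9
150 171 178 8
152 175 179 5
172 175 183 9
176 179 184 6
185 178 186 9
188 182 187 6
190 183 187 5
192 183 188 6
194 184 187 4
time: 27.7
tcp_pos: [0.5207, -0.3032, 0.0291]
eef_rot: [0.688, 0.726, 0.0, 0.0]
ft_force: [-7.5, 7.2, 22.9]
gripper_width: 0.0185
gripper_force: 56.6
t 27.7 tcp [ 0.5207 -0.3032  0.0291] psi 1.6248 tilt [ 0.001  0.    -1.   ] q1,5,6 [-0.55  0.84 -0.6 ] w 0.0185 gf 56.6 ft [-7.5  7.2 22.9]
[154 144  19   6  40] [163.5   147.525]
[145 167  15  14  93] [151.34408602 173.66666667]
[167 175  29  16 209] [180.11961722 183.64593301]
0 [[147.0, 176.0], [195.0, 191.0]]
146 171 177 7
148 170 178 9
150 170 178 9
152 171 179 6
172 175 183 9
176 180 184 5
185 178 188 11
188 183 188 6
190 184 189 6
192 184 190 7
194 185 189 5
```

```bash
python3 -m crank '[0,0,1,0,1,0,0,2,0,1,0,0,2,0,1,0,0,2,0,1,0,0,0,0,0.7,0,0,0,0,0.55,0,0,0,0,0.5,0,0,0,0,0.45,0,0,0,0,0.4,0,0,0,0,0.3]' 30; python3 g.py;python3 look.py|head -4;python3 hd.py
```

```text
time: 28.8
tcp_pos: [0.521, -0.304, 0.0248]
eef_rot: [0.688, 0.726, -0.0, -0.0]
ft_force: [0.5, 0.4, -0.3]
gripper_width: 0.0302
gripper_force: 0.0
t 28.8 tcp [ 0.521  -0.304   0.0248] psi 1.6247 tilt [-0.  0. -1.] q1,5,6 [-0.55  0.83 -0.6 ] w 0.0302 gf 0.0 ft [ 0.5  0.4 -0.3]
[154 146  19   5  38] [163.28947368 148.76315789]
[145 168  14  12  88] [150.81818182 173.29545455]
[166 175  30  16 223] [179.57399103 183.51121076]
0 [[147.0, 177.0], [194.0, 192.0]]
146 170 177 8
148 170 177 8
150 170 178 8
152 171 179 6
172 175 184 8
176 180 184 5
185 178 187 10
188 183 188 6
190 184 189 6
192 184 190 7
194 185 190 6
```

```bash
python3 -m crank '[0,0,0,0,0,0,0,0,0,-0.5,0,0,0,0,-1,0,0,0,0,-1,0,0,-10,0,-1,0,0,-40,0,-1,0,0,-80,0,-1,0,0,-120,0,-1,0,0,-160,0,-1,0,0,-180,0,-1]'; python3 -m crank '[-40,0,0,0,-1,-80,0,0,0,-1,-120,0,0,0,-1,-160,0,0,0,-1,-200,0,0,0,-1,-200,0,0,0,-1,-200,0,0,0,-1,-200,0,0,0,-1,-200,0,0,0,-1,-200,0,0,0,-1]'; python3 - <<'E'
from h import *
q=(.5205,-.292,.053)
for n in ("scene","top"):
    img=C[n]["img"]; cv2.imwrite(f"pics/f_{n}.png",img)
    print(n,proj(n,world(q,[[0,-.09,.052],[0,.09,.052]])).round(1).tolist())
    hsv=cv2.cvtColor(img,cv2.COLOR_BGR2HSV); m=((hsv[...,1]<60)&(hsv[...,2]>110)).astype(np.uint8)
    k,l,st,ce=cv2.connectedComponentsWithStats(m)
    P=proj(n,world(q,[[0,0,.052]]))[0]
    for i in range(1,k):
        if st[i,4]>30 and np.hypot(*(ce[i]-P))<40:
            pts=np.argwhere(l==i)[:,::-1].astype(np.float32); print(st[i],ce[i].round(1),cv2.minAreaRect(pts))
E
```

```text
time: 29.9
tcp_pos: [0.5221, -0.3047, 0.2103]
eef_rot: [0.688, 0.726, 0.001, 0.004]
ft_force: [0.4, -0.8, -0.6]
gripper_width: 0.0853
gripper_force: 0.0
time: 30.9
tcp_pos: [0.532, -0.5025, 0.2058]
eef_rot: [0.687, 0.726, 0.0, 0.0]
ft_force: [0.0, 0.4, -0.3]
gripper_width: 0.0856
gripper_force: 0.0
scene [[146.7, 173.6], [194.0, 188.4]]
[135 167   9   8  45] [138.4 170.6] ((138.0, 171.0), (7.071067810058594, 7.071067810058594), 45.0)
[145 169  51  22 397] [169.  179.7] ((170.1360321044922, 179.56927490234375), (52.497230529785156, 11.944876670837402), 17.52556800842285)
top [[400.2, 208.3], [333.2, 211.4]]
[334 203  70  12 525] [371.1 209.5] ((368.5019226074219, 208.60372924804688), (10.017085075378418, 69.08203125), 88.91908264160156)
```

```bash
python3 -c "
from bench import *
print(job_done())"
```

```text
the job is handed in; nothing more can be done
None
```

I parked the punch on the angled rest and let go, then regripped it mid-shank and laid it in the honing cradle. The last camera check shows it level, mouth facing the cone and within about 5 mm of target along the cradle. The job was handed in at about 31 s of the 54 s allowed; no verdict came back.

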